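Flip a junction-box cover over a pad's edge

ROBOT

A 6-joint arm with a two-finger parallel gripper is mounted at the origin on the work surface. World frame = base frame: x ahead of the robot, y to its left, z up, the work surface at z = 0. Lengths are in m, angles in rad, forces in N, time in s.
With the tool pointing down it reaches from about 0.225 to 0.725 m from the base axis. Payload 3.1 kg.
Tool frame: the origin (TCP) lies at the very end of the fingers, on their centre line; the grasp point (between the pads) lies 19 mm behind it; z points along the fingers, y is the line along which they close (so a half turn about z gives the same grasp; the last joint's range is limited). The gripper opens to 85 mm and grips with 20 to 120 N. Pads are 22 mm wide; open, the fingers measure 114 mm over their backs; the gripper's body (76 mm by 85 mm) begins 54 mm behind the grasp point. The pads swing forward as they close: fully open they stand 13 mm farther back than shut.
Start: joints at [1.036, 0.048, 0.099, 1.622, 0, 1.443], TCP at [0.208, 0.482, 0.231] pointing down, gripper open.
Joint ranges: [-2.91, 2.91], [-0.99, 1.94], [-1.21, 1.42], [-2.12, 2.29], [-1.49, 1.47], [-3.14, 3.14]. Speed limits (rad/s): [2.79, 2.79, 3.14, 3.14, 3.14, 3.14].

INTERFACE

Orientations are given as a 3x3 rotation matrix whose columns are the frame's x, y, z axes.
In Python, from workcell import r gives the robot as it stands.
- The arm moves only by the tool drive_tool, never from a script. Its argument "series" is a list of rows, each a list of 7 numbers: the shift along the tool's x, y, z in mm, then the turn, a rotation vector about the tool's x, y, z in degrees, then the finger opening in mm, from 0 to 85.4. In form: [[tx, ty, tz, rx, ry, rz, grip], ...]. A call has exactly 5 rows; each row shifts and turns the commanded pose from where the row before left it, along the tool's axes as they then stand; what a row does not reach is not made up. A row lasts 1/8 s, in which the tool goes at most 62.5 mm and 10.7 degrees, less where a joint would pass 70% of its speed; a pose out of reach is approached as far as the arm can. A call is refused whole if a number of a shift passes 62.5 or a number of a turn 10.7, either way. A call with a gripper value outside its range is refused whole. The fingers move at their own pace and stop on an object; the grip force is fixed at half the most. Time passes only in rows, so rows that do not move let the fingers close, or fill a call up. It gives the time, the measured TCP pose, the force, the opening and the grip force at its end, in the units of the state.
- r.state(): the state, without advancing time (a new reading comes with each control period).
- r.read_camera(name): name is "scene" or "top" or "wrist"; returns a dict with "frame" (420x560x3 uint8, red, green, blue), "camera_matrix" (3x3 intrinsics, pixels), "distortion" ([k1, k2, p1, p2, k3] as OpenCV has them; the pictures are not rectified), "R" (3x3) and "t" (3): a world point X has camera coordinates R X + t. Camera axes: x right, y down, z forward; pixel columns grow to the right and rows downward; lengths in m; the calibration is good to about 2 mm. A picture is of the moment at which its call begins. There is no depth.
- r.close_job(): hands the job in; it is judged then, once.
Trained networks look in a picture, given as the dict that the camera call returned (one of the last four; its "shot" number tells which), for a name from the list of things; names that differ only in an ending like _2 or _b are one class to them, and where a whole thing is asked for, a point or a joint stands for the part that bears it (a point fixed in the world has none). Each returns a list of dicts, best first, with "conf" (0 to 1); they miss things now and then, are a little off and sometimes report something else, mostly with a low value. They report only what shows in the picture. A call takes as long as a camera call. They do not tell look-alikes from the thing itself.
- r.regions_of(picture, label): "pixels" (420x560 bool, what is visible of it) and "box" ([left, top, width, height] in pixels, round what is visible of it).
The state is a dict: "time_s": time; "qpos": joint angles; "dq": joint speeds; "joint_efforts": joint torques, N m; "position": TCP position; "orientation": TCP orientation; "force": force on the tool from outside, world axes, zero at the start; "ft_torque": the same for the moment, N m; "grip_width": opening from 0.0 (shut) to 1.0 (fully open); "finger_force": force on a finger pad.
Only numpy, scipy, OpenCV 4.12 (cv2) and the standard library are available. Lean on these libraries where they do the work, as an engineer would, in place of code of your own. Each camera call takes 0.05 s, during which the arm holds its last target. There are 200 camera calls.

TASK

The square junction-box cover lies with its smooth white face up in front of the raised blue pad. Turn it over with the fingertips alone: push it against the pad's yellow front edge, tip it up on that edge and topple it over, so that it ends lying flat and wholly on the blue pad with its hollow side (orange seal) up. Do not pinch the cover between the fingers or lift it clear of the surfaces, and leave the fittings and the bottle beside it where they stand.

Things in the scene. Friction and masses are not known exactly. Their poses are not given: they have to be found in the camera images.
- cover: Square cover, 100 x 100 x 12 mm, about 120 g: white flange 4 mm thick over a hollow grey skirt (90 x 90 mm, 8 mm tall, orange seal inside), so the flange juts out 5 mm all round, its underside 8 mm up. Origin: centre of the skirt's underside; z towards the white face (up at the start), x, y along the sides. Starts on the bench, rim 10 to 45 mm short of the step, within 0.2 rad of parallel to it.
- pad: Fixed blue pad, 6 mm thick, 170 mm deep, 260 mm wide, its front edge a yellow 6 mm step against which the flange of a cover pushed up and tipped hooks and pivots. Origin: bench height, middle of the front edge; x points level over the pad, away from the robot (within 0.45 rad of the robot's x; pad at x 0 to 0.170), y along the step (-0.130 to 0.130), z up.
- nipple: Bystander: brass hexagon nipple standing up, 36 mm across, 44 mm tall; origin at its underside. Stands loose on the bench beside the pad.
- coupling: Bystander: steel pipe coupling standing up, 42 mm across, 45 mm tall; origin at its underside. Stands loose on the bench beside the pad.
- sealant: Bystander: small white bottle with a red cap, 40 mm across, 85 mm tall; origin at its underside. Stands loose on the bench beside the pad.
- rim_a (a point): Middle of one side of the cover's flange, at its outer rim on the flange's underside (50 mm along +x, 8 mm along z from the cover's origin).
- rim_b (a point): Middle of one side of the cover's flange, at its outer rim on the flange's underside (50 mm along -x, 8 mm along z from the cover's origin).
- rim_c (a point): Middle of one side of the cover's flange, at its outer rim on the flange's underside (50 mm along +y, 8 mm along z from the cover's origin).
- rim_d (a point): Middle of one side of the cover's flange, at its outer rim on the flange's underside (50 mm along -y, 8 mm along z from the cover's origin).
There are look-alikes about, which are no part of the job. Several things have the shape of the cover; the one meant has the colours described above.

How it is judged:
On the way:
1. the cover stands tipped up on edge (between 50 and 125 degrees) at the pad's yellow edge, its middle within 50 mm of the edge and between the pad's sides (angle between cover's own z axis and vertical between 0.87 and 2.18 rad and x of cover in the frame of pad between -0.05 and 0.05 m and y of cover in the frame of pad between -0.1 and 0.1 m), for 0.02 s.
At the end, for the whole second after the job is handed in: The cover lies at rest, upside down (hollow side up, within about 4.5 degrees of level) on top of the pad, the middles of its four sides no more than 8 mm outside the pad's outline; each bystander is upright and within 20 mm of its start (angle between cover's own z axis and vertical above 3.06 rad and linear speed of cover below 0.01 m/s and height (world z) of cover between 0.014 and 0.022 m and x of rim_a in the frame of pad between -0.008 and 0.178 m and y of rim_a in the frame of pad between -0.138 and 0.138 m and x of rim_b in the frame of pad between -0.008 and 0.178 m and y of rim_b in the frame of pad between -0.138 and 0.138 m and x of rim_c in the frame of pad between -0.008 and 0.178 m and y of rim_c in the frame of pad between -0.138 and 0.138 m and x of rim_d in the frame of pad between -0.008 and 0.178 m and y of rim_d in the frame of pad between -0.138 and 0.138 m and distance of each of nipple, coupling, sealant from where it was at the start of the episode below 0.02 m and angle between each of nipple, coupling, sealant's own z axis and vertical below 0.2 rad); the robot touches nothing.
It fails at once if the cover is pinched: its plate is between the fingers and they press on it with over 2 N (contact force between the fingers and cover above 2 N and x of the grasp point in the frame of cover between -0.047 and 0.047 m and y of the grasp point in the frame of cover between -0.047 and 0.047 m and z of the grasp point in the frame of cover between 0.001 and 0.011 m).
It fails at once if the cover is lifted clear: the middles of all four of its sides are more than 30 mm above the bench (height (world z) of each of rim_a, rim_b, rim_c, rim_d above 0.03 m).
It fails at once if a bystander is lifted, knocked over or moved more than 20 mm (distance of any of nipple, coupling, sealant from where it was at the start of the episode above 0.02 m or angle between any of nipple, coupling, sealant's own z axis and vertical above 0.5 rad).
It also fails if it takes over 42 s, if anything falls off the work surface, if the arm or the gripper's body presses on something with over 40 N, if the wrist force passes 120 N, or if a joint passes its speed limit or range.

## Working session

There is one attempt and no reset: what is moved stays moved. The work goes in short steps, Python scripts to look and compute and a tool call to move; the robot and the scene stay as the last step left them, time stands still between calls to the robot, and variables do not carry over. Pictures are saved under pics/ and viewed, at most 10 in all, crops included, and the job is handed in when it is done.

Besides the shell and the picture viewer there is one more tool, called after "Call:" as name(argument=value, ...) on one line, values as JSON. drive_tool: Moves the arm, as the interface text tells. Its arguments: {"type":"object","properties":{"series":{"type":"array"}},"required":["series"]}

```bash
ls; mkdir -p pics; python3 - <<'E'
from workcell import r
import cv2,numpy as np
s=r.state();print(s['time_s'],s['position'],s['orientation'],s['force'])
ims=[]
for n in("scene","top"):
    p=r.read_camera(n);cv2.imwrite(f'pics/{n}0.png',p['frame'][:,:,::-1])
    print(n,p['camera_matrix'],p['distortion'],p['R'],p['t'])
    for l in("cover","pad","nipple","coupling","sealant"):
        print(l,[(round(d['conf'],2),d['box']) for d in r.regions_of(p,l)])
E
```

```text
pics
0.0 [0.20741798 0.48160198 0.23010222] [[-9.18388235e-01  3.95678613e-01 -1.21826837e-03]
 [ 3.95680372e-01  9.18385979e-01 -2.05844841e-03]
 [ 3.04356581e-04 -2.37249968e-03 -9.99997139e-01]] [-0.0057146  -0.21908184  1.23802964]
scene [[477.21966768   0.         279.39602331]
 [  0.         477.21966768 206.59205375]
 [  0.           0.           1.        ]] [0.00243215 0.         0.         0.         0.        ] [[ 0.58446588  0.81118046 -0.01964417]
 [ 0.43704783 -0.33511177 -0.83467915]
 [-0.68365841  0.47925605 -0.55038606]] [-0.36622442 -0.17732985  1.51828621]
cover [(0.92, [281.5, 176.4, 45.2, 31.5]), (0.9, [170.8, 229.9, 65.3, 36.9]), (0.82, [218.8, 198.7, 52.4, 31.2]), (0.76, [94.4, 223.6, 49.7, 30.7])]
pad [(0.59, [193.9, 233.8, 143.9, 98.4])]
nipple [(0.61, [141.1, 265.0, 16.4, 24.3]), (0.58, [175.1, 229.5, 60.2, 38.1])]
coupling [(0.61, [171.2, 295.5, 23.3, 32.2])]
sealant [(0.7, [289.3, 191.8, 21.0, 40.5])]
top [[414.27837827   0.         270.57681218]
 [  0.         414.27837827 215.81637025]
 [  0.           0.           1.        ]] [-0.04622432  0.          0.          0.          0.        ] [[-0.00369731 -0.99985403  0.01668108]
 [-0.99682591  0.00235848 -0.07957733]
 [ 0.07952637 -0.01692236 -0.99668911]] [0.06041915 0.58242513 1.00306777]
cover [(0.91, [264.7, 242.6, 43.7, 51.9]), (0.76, [379.0, 271.4, 52.0, 53.1]), (0.69, [186.9, 233.2, 53.5, 53.1]), (0.64, [327.5, 221.0, 40.9, 41.2])]
pad [(0.64, [269.0, 138.7, 107.8, 76.7])]
nipple [(0.63, [399.5, 216.8, 18.1, 12.7])]
coupling [(0.8, [387.8, 164.9, 24.2, 17.6])]
sealant [(0.49, [244.7, 207.6, 20.9, 19.3])]
```

View pics/top0.png

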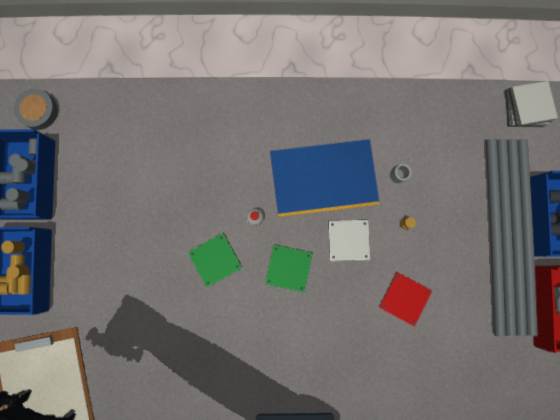

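View pics/scene0.png

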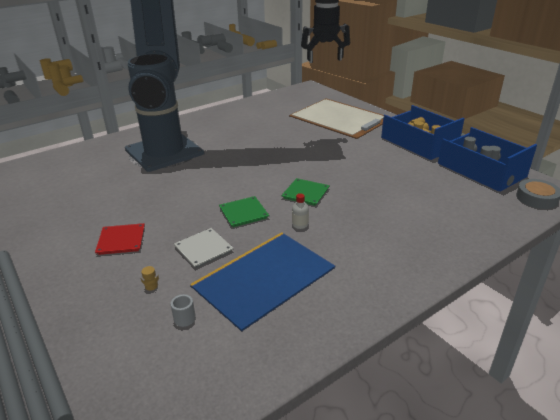

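The top view shows the white cover at about (349,240) in front of the pad. The pad's corners are near (271,152), (370,140), (379,205) and (277,215), and its yellow edge faces the robot. The nipple is at (408,222), the coupling at (402,172) and the bottle at (255,216). The scene view confirms the layout; the red and green plates are look-alikes.

```bash
cat > h.py <<'E'
import cv2,numpy as np
from workcell import r
def ray(p,uv,z):
    uv=np.asarray(uv,float).reshape(-1,1,2)
    n=cv2.undistortPoints(uv,np.array(p['camera_matrix']),np.array(p['distortion'])).reshape(-1,2)
    R=np.array(p['R']);c=-R.T@np.array(p['t'])
    d=np.c_[n,np.ones(len(n))]@R
    return c+d*((z-c[2])/d[:,2])[:,None]
def quad(mask,at):
    cs,_=cv2.findContours(mask.astype(np.uint8),cv2.RETR_EXTERNAL,cv2.CHAIN_APPROX_NONE)
    c=max([c for c in cs if cv2.pointPolygonTest(c,at,False)>=0],key=cv2.contourArea)
    return cv2.boxPoints(cv2.minAreaRect(c)),cv2.contourArea(c)
E
python3 - <<'E'
from h import *
np.set_printoptions(precision=4,suppress=True)
for n,ca,pa in(("top",(349,235),(325,180)),("scene",(203,247),(265,280))):
    p=r.read_camera(n);f=p['frame'].astype(int)
    R,G,B=f[...,0],f[...,1],f[...,2]
    for nm,m,at,z in(("cover",(f.min(2)>150),ca,.012),("pad",(B>R+50)&(B>G+20),pa,.006)):
        cs,_=cv2.findContours(m.astype(np.uint8),cv2.RETR_EXTERNAL,cv2.CHAIN_APPROX_NONE)
        c=[c for c in cs if cv2.pointPolygonTest(c,at,False)>=0]
        if not c: print(nm,'none',f[at[1],at[0]]);continue
        c=max(c,key=cv2.contourArea)
        w=ray(p,c.reshape(-1,2),z)[:,:2].astype(np.float32)
        rc=cv2.minAreaRect(w*1000);print(n,nm,rc);print(cv2.boxPoints(rc))
    for l,z in(("nipple",.022),("coupling",.022),("sealant",.04)):
        for d in r.regions_of(p,l)[:1]:
            b=d['box'];print(n,l,d['conf'],ray(p,[b[0]+b[2]/2,b[1]+b[3]/2],z))
E
```

```text
top cover ((522.8287353515625, -137.43711853027344), (98.76011657714844, 99.6487808227539), 1.3689537048339844)
[[ 472.2725  -88.8067]
 [ 474.6531 -188.427 ]
 [ 573.385  -186.0676]
 [ 571.0044  -86.4472]]
top pad ((686.5884399414062, -77.94352722167969), (160.33009338378906, 258.3009338378906), 6.955190658569336)
[[ 591.3741   40.5491]
 [ 622.6525 -215.851 ]
 [ 781.8028 -196.4362]
 [ 750.5244   59.964 ]]
top nipple 0.63 [[ 0.6713 -0.0774  0.022 ]]
top coupling 0.83 [[ 0.6878 -0.2695  0.022 ]]
top sealant 0.56 [[0.5753 0.0996 0.04  ]]
scene cover ((523.2802124023438, -139.94313049316406), (97.7509536743164, 97.89801788330078), 1.2471287250518799)
[[ 473.351   -92.0695]
 [ 475.4817 -189.9443]
 [ 573.2095 -187.8168]
 [ 571.0787  -89.9419]]
scene pad ((688.3045654296875, -81.35594177246094), (160.03407287597656, 259.3692626953125), 6.89145040512085)
[[ 593.3049   37.7906]
 [ 624.4263 -219.7048]
 [ 783.3042 -200.5025]
 [ 752.1829   56.9929]]
scene nipple 0.85 [[ 0.5632 -0.2815  0.022 ]]
scene coupling 0.96 [[ 0.6949 -0.2718  0.022 ]]
scene sealant 0.94 [[0.5807 0.0924 0.04  ]]
```

```bash
cat >> h.py <<'E'
from scipy.spatial.transform import Rotation as Ro, Slerp
psi=np.radians(6.92);X=np.array([np.cos(psi),np.sin(psi),0]);Y=np.array([-X[1],X[0],0]);O=np.array([.5982,-.0905,0])
B=np.c_[X,Y,[0,0,1]];DROP=.0027
def padf(p): return (np.asarray(p)-O)@B*1000
def pose(x,y,z,a):   # tip (open 40) in pad frame mm, forward tilt deg
    R=np.c_[-X,Y,[0,0,-1.]]@Ro.from_euler('y',-a,degrees=True).as_matrix()
    return O+B@np.array([x,y,z])/1000+R[:,2]*DROP,R
def plan(wps,grip=40):
    s=r.state();p,R=np.array(s['position']),np.array(s['orientation'])
    print('t',round(s['time_s'],2),'tip pad',padf(p-R[:,2]*DROP).round(1),'alpha',np.degrees(np.arctan2(R[:,2]@X,-R[2,2])).round(1),'F',B.T.dot(s['force']).round(1),'open',s['grip_width'])
    for *w,n in wps:
        p2,R2=pose(*w);sl=Slerp([0,1],Ro.from_matrix([R,R2]))
        p1=p
        for k in range(1,n+1):
            q=p1+(p2-p1)*k/n;Q=sl(k/n).as_matrix()
            t=R.T@(q-p)*1000;v=np.degrees(Ro.from_matrix(R.T@Q).as_rotvec())
            print([*map(float,t.round(1)),*map(float,v.round(1)),grip],'!!' if np.linalg.norm(t)>62 or abs(v).max()>10.6 else '')
            p,R=q,Q
E
python3 -c "
from h import *
plan([(-175,-39,90,12,15)])"
```

```text
t 1.0 tip pad [-318.7  615.5  234. ] alpha -0.0 F [-0.5  0.2 -0.7] open 1.0002751790644078
[-30.3, -32.9, 9.6, -0.2, -0.8, -2.0, 40] 
[-29.0, -33.9, 9.9, -0.2, -0.8, -2.0, 40] 
[-27.6, -35.0, 10.1, -0.2, -0.8, -2.0, 40] 
[-26.2, -35.9, 10.4, -0.2, -0.8, -2.0, 40] 
[-24.8, -36.9, 10.6, -0.2, -0.8, -2.0, 40] 
[-23.4, -37.8, 10.8, -0.2, -0.8, -2.0, 40] 
[-21.9, -38.6, 10.9, -0.2, -0.8, -2.0, 40] 
[-20.4, -39.4, 11.1, -0.2, -0.8, -2.0, 40] 
[-18.8, -40.1, 11.2, -0.2, -0.8, -2.0, 40] 
[-17.3, -40.8, 11.3, -0.2, -0.8, -2.0, 40] 
[-15.7, -41.4, 11.4, -0.2, -0.8, -2.0, 40] 
[-14.0, -42.0, 11.4, -0.2, -0.8, -2.0, 40] 
[-12.4, -42.5, 11.5, -0.2, -0.8, -2.0, 40] 
[-10.8, -42.9, 11.5, -0.2, -0.8, -2.0, 40] 
[-9.1, -43.3, 11.4, -0.2, -0.8, -2.0, 40]
```

Call:
drive_tool(series=[[-30,-33,9.6,-0.2,-0.8,-2,40],[-29,-34,10,-0.2,-0.8,-2,40],[-27.6,-35,10,-0.2,-0.8,-2,40],[-26,-36,10.4,-0.2,-0.8,-2,40],[-25,-37,10.6,-0.2,-0.8,-2,40]])

```text
time_s: 1.62
position: [0.2816, 0.2698, 0.1833]
orientation: [[-0.971, 0.228, 0.073], [0.228, 0.974, -0.005], [-0.072, 0.012, -0.997]]
force: [0.8, 0.5, 0.3]
grip_width: 0.469
finger_force: 0.0
```

Call:
drive_tool(series=[[-23.4,-38,10.8,-0.2,-0.8,-2,40],[-22,-38.6,11,-0.2,-0.8,-2,40],[-20.4,-39.4,11,-0.2,-0.8,-2,40],[-19,-40,11,-0.2,-0.8,-2,40],[-17,-41,11.3,-0.2,-0.8,-2,40]])

```text
time_s: 2.25
position: [0.3556, 0.0583, 0.1363]
orientation: [[-0.988, 0.055, 0.145], [0.056, 0.998, 0.002], [-0.144, 0.01, -0.989]]
force: [1.1, 0.1, -1.0]
grip_width: 0.466
finger_force: 0.0
```

Call:
drive_tool(series=[[-15.7,-41.4,11.4,-0.2,-0.8,-2,40],[-14,-42,11.4,-0.2,-0.8,-2,40],[-12.4,-42.5,11.5,-0.2,-0.8,-2,40],[-10.8,-43,11.5,-0.2,-0.8,-2,40],[-9,-43.3,11.4,-0.2,-0.8,-2,40]])

```text
time_s: 2.88
position: [0.4292, -0.1532, 0.0891]
orientation: [[-0.97, -0.119, 0.212], [-0.117, 0.993, 0.021], [-0.213, -0.004, -0.977]]
force: [0.6, 0.3, -0.2]
grip_width: 0.468
finger_force: 0.0
```

```bash
python3 -c "
from h import *
plan([(-155,-39,12,12,4),(-155,-39,4,12,1)])
p=r.read_camera('wrist');cv2.imwrite('pics/w1.png',p['frame'][:,:,::-1])"
```

```text
t 2.88 tip pad [-175.9  -41.9   91.7] alpha 12.3 F [ 0.6  0.2 -0.2] open 0.46807905588679716
[-0.9, 0.8, 20.6, -0.1, 0.1, -0.0, 40] 
[-0.9, 0.8, 20.6, -0.1, 0.1, -0.0, 40] 
[-0.9, 0.8, 20.6, -0.1, 0.1, -0.0, 40] 
[-0.9, 0.8, 20.6, -0.1, 0.1, -0.0, 40] 
[1.7, 0.0, 7.8, 0.0, 0.0, -0.0, 40]
```

Call:
drive_tool(series=[[-0.9,0.8,20.5,0,0,0,40],[-0.9,0.8,20.5,0,0,0,40],[-0.9,0.8,20.5,0,0,0,40],[-0.9,0.8,20,0,0,0,40],[1.5,0,7,0,0,0,40]])

```text
time_s: 3.55
position: [0.4482, -0.1454, 0.0016]
orientation: [[-0.971, -0.119, 0.208], [-0.116, 0.993, 0.023], [-0.21, -0.002, -0.978]]
force: [0.6, -0.6, -0.3]
grip_width: 0.47
finger_force: 0.0
```

```bash
python3 -c "
from h import *
plan([(-155,-39,0,12,4)])
p=r.read_camera('wrist');cv2.imwrite('pics/w2.png',p['frame'][:,:,::-1])"
```

```text
t 3.55 tip pad [-156.1  -36.4    4.3] alpha 12.1 F [ 0.5 -0.7 -0.3] open 0.46956977591387333
[-0.0, -0.6, 1.1, -0.0, 0.0, -0.0, 40] 
[-0.0, -0.6, 1.1, -0.0, 0.0, -0.0, 40] 
[-0.0, -0.6, 1.1, -0.0, 0.0, -0.0, 40] 
[-0.0, -0.6, 1.1, -0.0, 0.0, -0.0, 40]
```

View pics/w2.png

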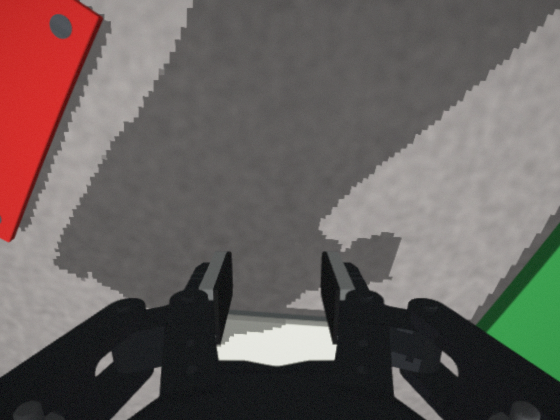

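The wrist view shows both fingertips near (225,300) and (330,300), just short of the cover's rear rim, which runs along row 320. Next I'll feel for the bench.

Call:
drive_tool(series=[[0,-0.5,0.8,0,0,0,40],[0,-0.5,0.8,0,0,0,40],[0,-0.5,0.6,0,0,0,40],[0,0,0,0,0,0,40],[0,0,0,0,0,0,40]])

```text
time_s: 4.22
position: [0.4499, -0.1477, 0.001]
orientation: [[-0.97, -0.118, 0.211], [-0.116, 0.993, 0.021], [-0.212, -0.004, -0.977]]
force: [-0.6, 0.4, 0.2]
grip_width: 0.466
finger_force: 0.0
```

```bash
python3 -c "
from h import *
plan([(-135,-38,2.5,12,2),(-106,-38,2.5,12,8)])"
```

```text
t 4.22 tip pad [-154.7  -39.     3.7] alpha 12.2 F [-0.6  0.4  0.2] open 0.46634431549729893
[-9.5, 0.5, 2.7, -0.1, 0.1, -0.0, 40] 
[-9.5, 0.5, 2.6, -0.1, 0.1, -0.0, 40] 
[-3.5, -0.0, 0.8, 0.0, 0.0, -0.0, 40] 
[-3.5, -0.0, 0.8, 0.0, 0.0, 0.0, 40] 
[-3.5, -0.0, 0.8, 0.0, 0.0, 0.0, 40] 
[-3.5, 0.0, 0.8, 0.0, 0.0, 0.0, 40] 
[-3.5, -0.0, 0.8, -0.0, 0.0, 0.0, 40] 
[-3.5, -0.0, 0.8, 0.0, 0.0, 0.0, 40] 
[-3.5, -0.0, 0.8, 0.0, 0.0, 0.0, 40] 
[-3.5, -0.0, 0.8, 0.0, 0.0, 0.0, 40]
```

Call:
drive_tool(series=[[-9.5,0,2.1,0,0,0,40],[-9.5,0.5,2.1,0,0,0,40],[-5.8,0,1.3,0,0,0,40],[-5.8,0,1.3,0,0,0,40],[-5.8,0,1.3,0,0,0,40]])

```text
time_s: 4.85
position: [0.487, -0.1426, 0.0005]
orientation: [[-0.97, -0.118, 0.21], [-0.116, 0.993, 0.022], [-0.211, -0.003, -0.977]]
force: [-0.5, 1.1, 1.2]
grip_width: 0.466
finger_force: 0.5
```

```bash
python3 -c "
from h import *
plan([(-106,-38,3.5,12,4)])
p=r.read_camera('scene');cv2.imwrite('pics/s2.png',cv2.resize(p['frame'][160:340,100:360,::-1],None,fx=3,fy=3))"
```

```text
t 4.85 tip pad [-117.2  -38.3    3.1] alpha 12.2 F [-0.3  1.1  1.2] open 0.46633723037038893
[-2.8, 0.1, 0.5, -0.1, 0.0, -0.0, 40] 
[-2.8, 0.1, 0.5, -0.1, 0.0, -0.0, 40] 
[-2.8, 0.1, 0.5, -0.1, 0.0, -0.0, 40] 
[-2.8, 0.1, 0.5, -0.1, 0.0, -0.0, 40]
```

View pics/s2.png

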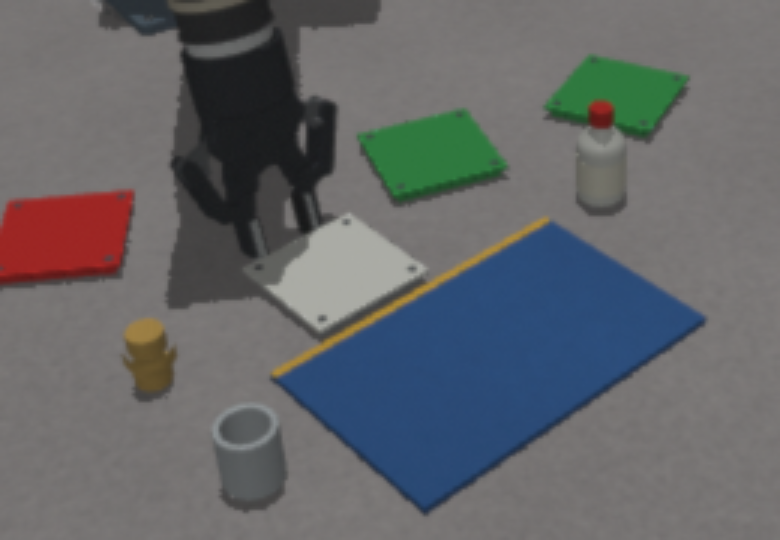

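The fingers are on the rear rim, and the cover is nearly parallel to the step with its front rim a few mm short of the yellow edge. I'll keep pushing gently.

Call:
drive_tool(series=[[-2.8,0,0.6,0,0,0,40],[-2.8,0,0.6,0,0,0,40],[-2.8,0,0.6,0,0,0,40],[-2.8,0,0.6,0,0,0,40],[0,0,0,0,0,0,40]])

```text
time_s: 5.52
position: [0.4984, -0.1414, 0.0007]
orientation: [[-0.97, -0.118, 0.211], [-0.116, 0.993, 0.021], [-0.212, -0.004, -0.977]]
force: [-0.3, -0.8, 0.1]
grip_width: 0.466
finger_force: 0.2
```

```bash
python3 -c "
from h import *
plan([(-106,-38,3.5,12,4)])
p=r.read_camera('top');f=p['frame'];cv2.imwrite('pics/t2.png',cv2.resize(f[120:300,230:450,::-1],None,fx=3,fy=3))
m=f.min(2)>110"
```

```text
t 5.53 tip pad [-105.8  -38.5    3.3] alpha 12.2 F [-0.4 -0.7  0.1] open 0.46568122873208145
[0.0, 0.1, -0.1, -0.1, 0.1, -0.0, 40] 
[0.0, 0.1, -0.1, -0.1, 0.1, -0.0, 40] 
[0.0, 0.1, -0.1, -0.1, 0.1, -0.0, 40] 
[0.0, 0.1, -0.1, -0.1, 0.1, -0.0, 40]
```

View pics/t2.png

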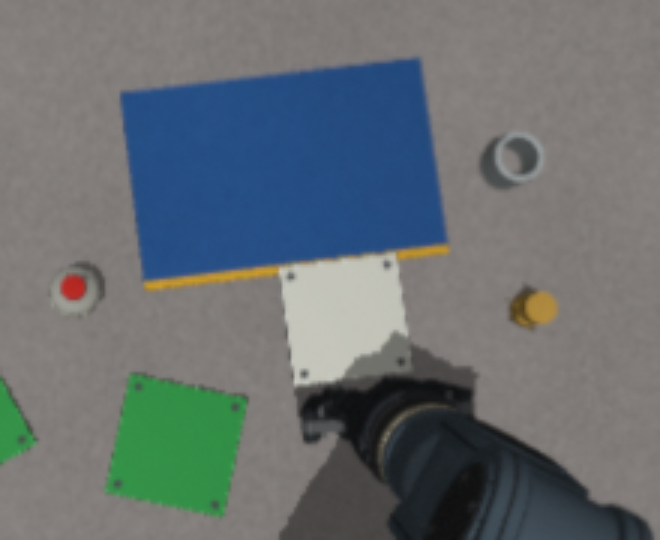

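The cover's front flange now overlaps the yellow edge along (280–400, 260) and its sides are parallel to the pad's. Now the tipping arc.

```bash
cat >> h.py <<'E'
def arc(th,a,s,pre):
    t,al=np.radians([th,a])
    lip=np.array([-95*np.cos(t)+pre,7.5+95*np.sin(t)])
    tip=lip-11*np.array([np.cos(al),np.sin(al)])-s*np.array([-np.sin(al),np.cos(al)])
    return (tip[0],-38,tip[1],a,1)
E
python3 -c "
from h import *
plan([arc(0,12,2.4,2),arc(3,13,2.6,2.5),arc(6,14,3,2.5),arc(9,15,3.5,2.5),arc(12,16,4,2.5)])"
```

```text
t 5.58 tip pad [-105.9  -38.5    3.3] alpha 12.2 F [-0.3 -0.2 -0. ] open 0.4721634948898191
[-2.4, 0.5, 1.0, -0.2, 0.2, -0.1, 40] 
[-1.7, 0.0, -4.3, -0.0, -1.0, -0.0, 40] 
[-1.6, -0.0, -4.2, 0.0, -1.0, 0.0, 40] 
[-1.9, 0.0, -3.9, 0.0, -1.0, -0.0, 40] 
[-2.3, 0.0, -3.8, -0.0, -1.0, -0.0, 40]
```

Call:
drive_tool(series=[[-3,0,0.7,0,0,0,40],[-1.7,0,-4.2,0,-1,0,40],[-1.7,0,-4,0,-1,0,40],[-2,0,-4,0,-1,0,40],[-2.3,0,-3.8,0,-1,0,40]])

```text
time_s: 6.2
position: [0.5014, -0.1408, 0.016]
orientation: [[-0.956, -0.116, 0.271], [-0.113, 0.993, 0.028], [-0.272, -0.004, -0.962]]
force: [-7.7, -2.1, 0.9]
grip_width: 0.473
finger_force: 3.7
```

```bash
python3 -c "
from h import *
plan([arc(16,17,4.5,2.5),arc(20,18,5,2.5),arc(24,19,5,2.5),arc(28,20,5,2.5),arc(32,20,5,2.5)])
p=r.read_camera('scene');cv2.imwrite('pics/s3.png',cv2.resize(p['frame'][160:340,100:360,::-1],None,fx=3,fy=3))"
```

```text
t 6.2 tip pad [-102.9  -38.2   18.6] alpha 15.8 F [-7.9 -1.2  0.9] open 0.4726071193211628
[-6.8, 0.3, -5.9, -0.3, -1.2, -0.2, 40] 
[-3.9, -0.0, -4.7, 0.0, -1.0, 0.0, 40] 
[-4.4, -0.0, -4.9, 0.0, -1.0, -0.0, 40] 
[-4.8, -0.0, -4.5, -0.0, -1.0, 0.0, 40] 
[-5.1, 0.0, -4.3, 0.0, 0.0, -0.0, 40]
```

View pics/s3.png

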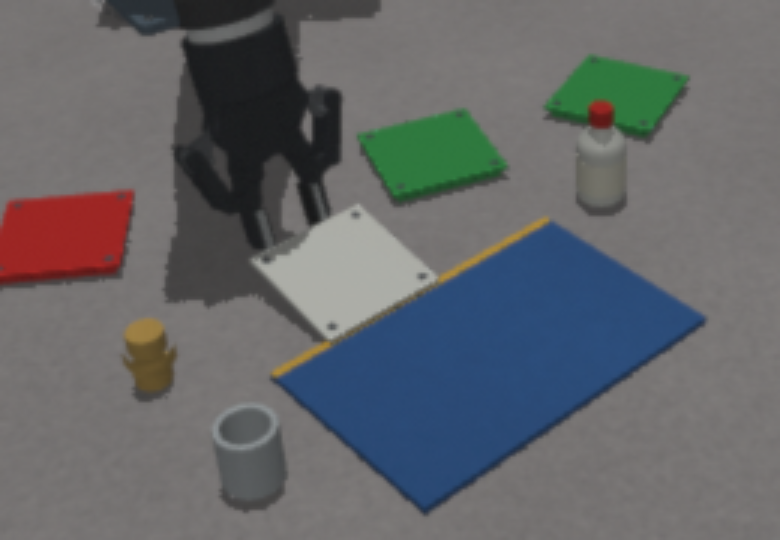

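```bash
cat >> h.py <<'E'
def rayY(p,uv,y):  # intersection with pad-frame plane y (mm): prints pad x,z
    a,b=padf(ray(p,[uv],0)[0]),padf(ray(p,[uv],.2)[0])
    k=(y-a[1])/(b[1]-a[1]);return (a+k*(b-a)).round(1)
E
python3 -c "
from h import *
p=r.read_camera('scene')
for uv in ((358,205),(253,262),(437,278),(330,341)):
    u=(uv[0]/3+100-.3,uv[1]/3+160-.3)
    print(uv,[rayY(p,u,y) for y in((12,8,16) if uv[0] in(358,437) else (-88,-92,-84))])
"
```

```text
(358, 205) [array([-86.2,  12. ,  31.2]), array([-80.1,   8. ,  36.4]), array([-92.4,  16. ,  26. ])]
(253, 262) [array([-79.6, -88. ,  33.8]), array([-72. , -92. ,  40.4]), array([-87.3, -84. ,  27.3])]
(437, 278) [array([ 8.7, 12. , 13.9]), array([14.1,  8. , 19.3]), array([ 3.3, 16. ,  8.6])]
(330, 341) [array([ 13.3, -88. ,  16.5]), array([ 20. , -92. ,  23.2]), array([  6.6, -84. ,   9.8])]
```

The rear lip is about 24 mm up, a tilt of about 11°, and the front corners are still at the step. It is sticking to the fingers as planned, so I'll continue the arc.

Call:
drive_tool(series=[[-4,0,-5,0,-1,0,40],[-4,0,-4.7,0,-1,0,40],[-4.4,0,-4.8,0,-1,0,40],[-4.8,0,-4.5,0,-1,0,40],[-5,0,-4.3,0,0,0,40]])

```text
time_s: 6.92
position: [0.5179, -0.1387, 0.0469]
orientation: [[-0.932, -0.117, 0.343], [-0.111, 0.993, 0.038], [-0.345, -0.003, -0.939]]
force: [-3.7, -1.1, 0.7]
grip_width: 0.469
finger_force: 1.6
```

```bash
python3 -c "
from h import *
plan([arc(36,20,5,2.5),arc(41,20,5,2.5),arc(46,20,5,2.5),arc(51,20,5,2.5),arc(56,20,5,2.5)])
p=r.read_camera('scene');cv2.imwrite('pics/s4.png',cv2.resize(p['frame'][160:340,100:360,::-1],None,fx=3,fy=3))"
```

```text
t 6.92 tip pad [-86.5 -38.2  49.4] alpha 20.2 F [-3.8 -0.6  0.7] open 0.4691862945589781
[-5.1, 0.2, -3.9, -0.2, 0.2, -0.1, 40] 
[-7.1, -0.0, -4.3, -0.0, 0.0, 0.0, 40] 
[-7.4, -0.0, -3.7, 0.0, 0.0, 0.0, 40] 
[-7.7, 0.0, -3.0, 0.0, 0.0, 0.0, 40] 
[-7.9, -0.0, -2.4, 0.0, 0.0, 0.0, 40]
```

View pics/s4.png

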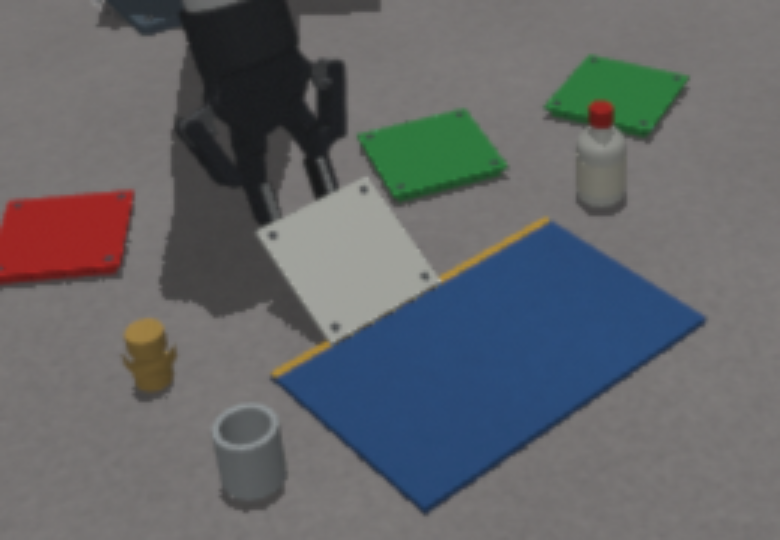

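The cover is tipped about 30°, with its rear lip on the fingertips at (265–325, 205) and its front still hooked at the yellow edge. I'll carry on.

Call:
drive_tool(series=[[-5.6,0,-4,0,0,0,40],[-7,0,-4.2,0,0,0,40],[-7.4,0,-3.6,0,0,0,40],[-7.7,0,-3,0,0,0,40],[-7.9,0,-2.4,0,0,0,40]])

```text
time_s: 7.6
position: [0.5472, -0.1356, 0.0775]
orientation: [[-0.931, -0.119, 0.346], [-0.113, 0.993, 0.037], [-0.348, -0.005, -0.938]]
force: [-2.7, 0.6, 3.3]
grip_width: 0.467
finger_force: 2.3
```

```bash
python3 -c "
from h import *
plan([arc(62,20,5,2.5),arc(68,20,5,3),arc(74,20,5,3),arc(80,20,5,3),arc(86,20,5,3)])
p=r.read_camera('scene');cv2.imwrite('pics/s5.png',cv2.resize(p['frame'][160:340,100:360,::-1],None,fx=3,fy=3))"
```

```text
t 7.6 tip pad [-57.  -38.6  80. ] alpha 20.4 F [-2.6  0.9  3.3] open 0.4670632857962387
[-6.9, 0.7, -0.6, -0.3, 0.4, -0.0, 40] 
[-10.4, -0.0, -0.7, 0.0, 0.0, 0.0, 40] 
[-9.9, 0.0, 0.2, 0.0, 0.0, 0.0, 40] 
[-9.9, 0.0, 1.2, 0.0, 0.0, 0.0, 40] 
[-9.7, -0.0, 2.2, 0.0, 0.0, 0.0, 40]
```

View pics/s5.png

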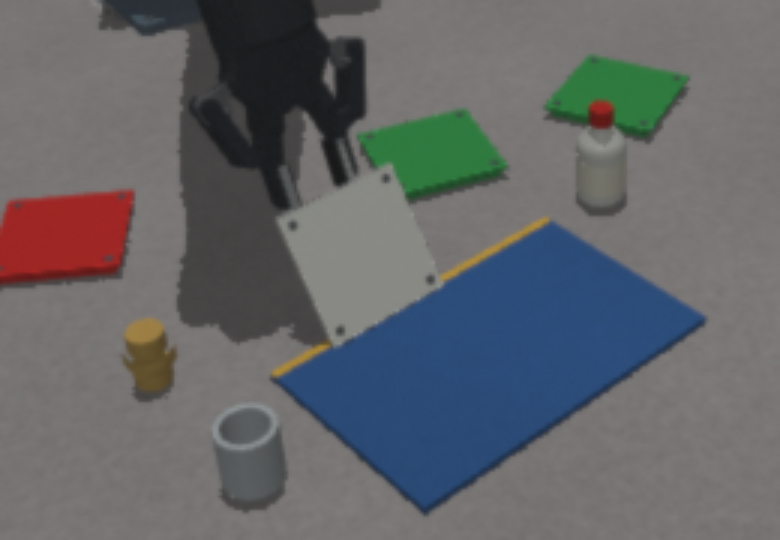

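The cover is at about 55°, with its top edge at (280–390, 190) against the fingertips. Next is the push toward vertical.

Call:
drive_tool(series=[[-8,0,-0.6,0,0,0,40],[-10,0,-0.6,0,0,0,40],[-10,0,0.2,0,0,0,40],[-10,0,1.2,0,0,0,40],[-9.7,0,2.2,0,0,0,40]])

```text
time_s: 8.28
position: [0.5966, -0.13, 0.0963]
orientation: [[-0.927, -0.12, 0.356], [-0.115, 0.993, 0.038], [-0.358, -0.006, -0.934]]
force: [-0.9, 2.5, 11.7]
grip_width: 0.466
finger_force: 5.7
```

```bash
python3 -c "
from h import *
plan([arc(92,20,5,3),arc(98,20,5,4),arc(104,20,5,5),arc(110,20,5,5)])
p=r.read_camera('scene');cv2.imwrite('pics/s6.png',cv2.resize(p['frame'][160:340,100:360,::-1],None,fx=3,fy=3))"
```

```text
t 8.28 tip pad [ -7.4 -39.   98.8] alpha 21.0 F [-0.6  2.6 11.7] open 0.46605495266227814
[-2.9, 1.0, 6.3, -0.3, 1.0, 0.1, 40] 
[-10.0, -0.0, 4.5, 0.0, -0.0, -0.0, 40] 
[-9.5, 0.0, 5.5, 0.0, 0.0, 0.0, 40] 
[-7.9, 0.0, 6.0, 0.0, 0.0, 0.0, 40]
```

View pics/s6.png

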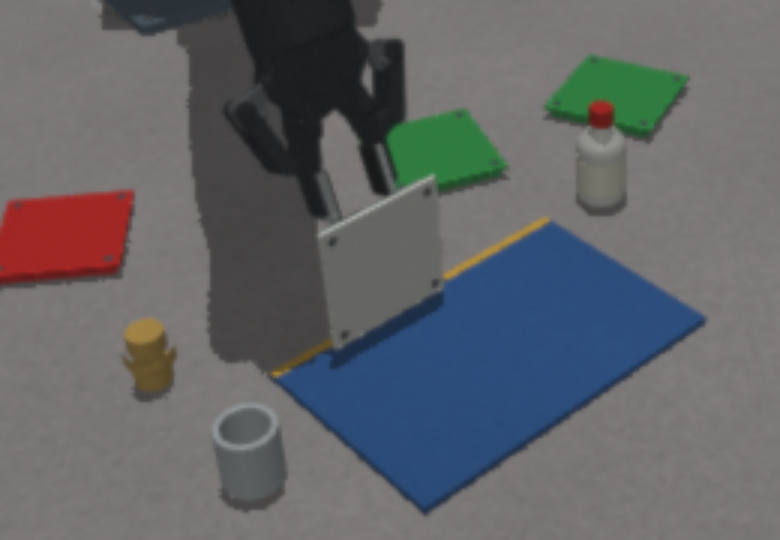

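The cover stands at nearly 90° on the yellow edge, with its top edge at (320–435, 205). The fingertips press down on the skirt with about 11 N, so I'll ease up slightly and push forward to topple it.

Call:
drive_tool(series=[[-6.3,0,0,0,0,0,40],[-8.4,0,3,0,0,0,40],[-9,0,4.5,0,0,0,40],[-8.3,0,6,0,0,0,40],[-8,0,7,0,0,0,40]])

```text
time_s: 8.95
position: [0.6364, -0.1246, 0.0845]
orientation: [[-0.931, -0.119, 0.345], [-0.113, 0.993, 0.037], [-0.347, -0.004, -0.938]]
force: [-1.1, 0.3, 0.6]
grip_width: 0.47
finger_force: 0.0
```

```bash
python3 -c "
from h import *
plan([])
p=r.read_camera('scene');cv2.imwrite('pics/s7.png',cv2.resize(p['frame'][160:340,100:360,::-1],None,fx=3,fy=3))"
```

```text
t 8.95 tip pad [ 32.9 -38.5  87. ] alpha 20.3 F [-1.1  0.5  0.6] open 0.4700293275191961
```

View pics/s7.png

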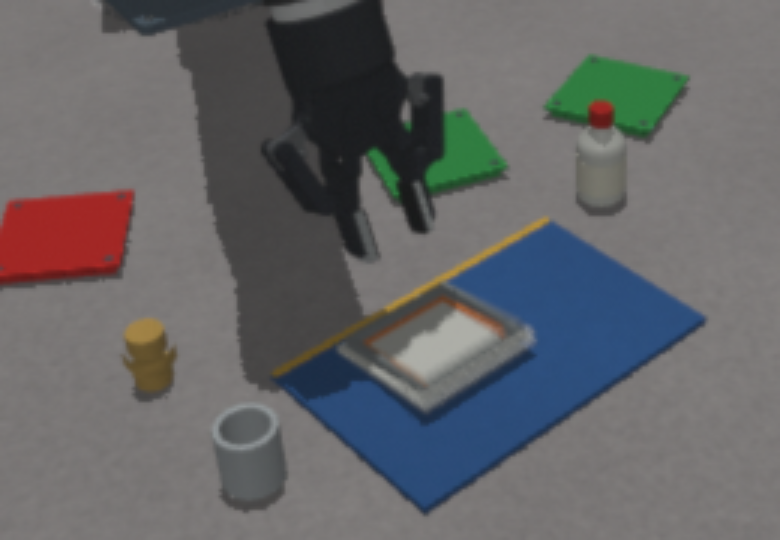

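The cover lies on the pad with its hollow side and orange seal up, its front rim just inside the yellow edge. I'll back off and check the numbers.

Call:
drive_tool(series=[[15,0,-40,0,0,0,40],[15,0,-40,0,0,0,40],[40,0,-20,0,0,0,40],[40,0,0,0,0,0,40],[40,0,0,0,0,0,40]])

```text
time_s: 9.62
position: [0.4598, -0.1452, 0.1252]
orientation: [[-0.932, -0.118, 0.343], [-0.112, 0.993, 0.038], [-0.345, -0.003, -0.939]]
force: [0.2, 0.3, 0.0]
grip_width: 0.468
finger_force: 0.0
```

```bash
python3 -c "
from h import *
plan([])
for n in ('top','scene'):
    p=r.read_camera(n)
    for d in r.regions_of(p,'cover'):
        uv=np.argwhere(d['pixels'])[:,::-1].astype(float);w=padf(ray(p,uv,.010))
        if -60<np.median(w[:,0])<120 and abs(np.median(w[:,1]))<120: print(n,d['conf'],w.min(0).round(),w.max(0).round())
    for l,z in(('nipple',.022),('coupling',.022),('sealant',.04)):
        for d in r.regions_of(p,l)[:1]:
            b=d['box'];print(n,l,ray(p,[b[0]+b[2]/2,b[1]+b[3]/2],z).round(3))
"
```

```text
t 9.62 tip pad [-144.9  -37.6  127.8] alpha 20.2 F [0.2 0.3 0. ] open 0.4682553154296447
top 0.68 [ 16. -83.  10.] [118.  20.  10.]
top nipple [[ 0.566 -0.285  0.022]]
top coupling [[ 0.684 -0.27   0.022]]
top sealant [[0.579 0.095 0.04 ]]
scene 0.96 [ 12. -86.  10.] [120.  16.  10.]
scene nipple [[ 0.566 -0.282  0.022]]
scene coupling [[ 0.693 -0.27   0.022]]
scene sealant [[0.579 0.096 0.04 ]]
```

Both cameras put the cover wholly on the pad, at pad x of about 14 to 118 mm and y of about -85 to 18 mm. The bystanders haven't moved and the robot is clear.

```bash
python3 -c "
from workcell import r
print(r.close_job())"
```

```text
the job is handed in; nothing more can be done
None
```

The cover is turned over and lies hollow side up, wholly on the blue pad, the bystanders are where they stood, and the job was handed in at about 10 s of the 42 s allowed (no verdict came back).

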